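# Bring the green jar of the spring-return parts carousel to the front and hold it

## Robot

A 7-joint arm with a two-finger parallel gripper is mounted at the origin on the work surface. World frame = base frame: x ahead of the robot, y to its left, z up, the work surface at z = 0. Lengths are in m, angles in rad, forces in N, time in s.
With the tool pointing down it reaches from about 0.4 to 0.85 m from the base axis. Payload 4.5 kg.
Tool frame: the origin (TCP) lies on the centre line of the jaws, within the pads' length; the fingertips stand 25 mm ahead of it and the grasp point (between the pads) lies 6 mm ahead of it; z points along the fingers, y is the direction in which the jaws open and shut (so a half turn about z gives the same grasp; the last joint's range is limited). The gripper opens to 88 mm and grips with 3 to 60 N. Pads are 18 mm wide; open, the fingers measure 123 mm over their backs; the gripper's body (75 mm by 187 mm) begins 45 mm behind the grasp point.
Start: joints at [1.355, 0.689, -0.195, 1.565, 0.157, 0.902, -0.215], TCP at [0.155, -0.606, 0.264] pointing down, gripper open.
Joint ranges: [-3.01, 3.01], [-0.46, 2.08], [-1.47, 1.51], [0.13, 2.56], [-1, 4.14], [0.04, 2.09], [-2.66, 2.66]. Speed limits (rad/s): [2.57, 2.57, 3.14, 3.14, 3.14, 3.14, 3.14].

## Interface

Orientations are given as a unit quaternion [x, y, z, w].
In Python, from plant import r, eyes gives the robot as it stands.
- The arm moves only by the tool servo_tool, never from a script. Its argument "deltas" is a list of rows, each an object of numbers: "dx", "dy", "dz": the shift along the tool's x, y, z in units of 60 mm (1.0 is 60 mm); "ax", "ay", "az": the turn, a rotation vector about the tool's x, y, z in units of 6 degrees (1.0 is 6 degrees); "hand": the finger opening in mm, from 0 to 88.1. A call has 1 to 10 rows; each row is the pose to reach, as a shift and turn from the pose commanded when the call began, along the tool's axes at that moment; what a row does not reach only later rows make up. A row lasts 1/8 s, in which the tool goes at most 62.5 mm and 10.7 degrees, less where a joint would pass 70% of its speed; a pose out of reach is approached as far as the arm can. A call with a gripper value outside its range is refused whole. The fingers move at their own pace and stop on an object; "newtons" is the grip in N (left out, the last holds). Time passes only in rows, so rows that repeat a pose let the fingers close. It gives the time, the measured TCP pose, the force and the opening at its end, in the units of the state.
- r.get_state(): the state, without advancing time (a new reading comes with each control period).
- eyes.snapshot(name): name is "side" or "top"; returns (picture, depth): 384x512x3 uint8, red, green, blue; 384x512 float32, m along the optical axis (not along the pixel's ray), 0 where there is no reading.
- eyes.camera_model(name): a dict with "fx", "fy", "cx", "cy" (pixels), "k1" (the pictures are not rectified: a ray, as slopes to the right and down, at radius r is drawn at 1 + k1 r^2 times it, then the intrinsics apply), "pose" (4x4, takes a point from camera to world coordinates). Camera axes: x right, y up, looking along -z (the intrinsics and any distortion apply to the point x, -y, -z); pixel columns grow to the right and rows downward; lengths in m; the calibration is good to about 2 mm. A picture is of the moment at which its call begins. camera_model takes no time and is no camera call.
- r.finish_job(): hands the job in, once; it reports no verdict.
The state is a dict: "clock": time; "q": joint angles; "qd": joint speeds; "joint_torque": joint torques, N m; "tool_pos": TCP position; "eef_rot": TCP orientation; "contact_force": force on the tool from outside, world axes, zero at the start; "moment": the same for the moment, N m; "opening": opening from 0.0 (shut) to 1.0 (fully open).
Only numpy, scipy, OpenCV 4.12 (cv2) and the standard library are available. Lean on these libraries where they do the work, as an engineer would, in place of code of your own. Each camera call takes 0.05 s, during which the arm holds its last target.

## Task

Take the yellow crank knob on top of the parts carousel and turn the carousel counterclockwise (seen from above), against its return spring, until the jar with the green lid stands squarely at the red pointer on the front of the base. Finish while still holding the knob, so that the carousel stays still there: do not let go, or it springs back. Keep all the jars upright in their pockets and leave the spanner, the bearing ring and the red bin where they are.

Things in the scene. Friction and masses are not known exactly. Their poses are not given: they have to be found in the camera images.
- carousel_base: round grey base of the parts carousel, fixed, 210 mm across; origin at its centre on the bench, on the turning axis. Its -x is the front: a flat tongue, 14 mm high, red at its end (the pointer), sticks out there, to 175 mm from the axis
- platter_center (a point): on the turning axis, at the top of the steel platter (248 mm across), 34 mm above the bench. Six black pocket rings, 18 mm high, stand evenly on it, centres 85 mm from the axis. Above the jars, 134 to 144 mm over the bench, a dark crank arm 16 mm wide runs from the central column to the yellow knob
- carousel (a joint): angle of the platter with its jars, arm and knob (rad): 0 at its stop, where it starts; grows counterclockwise seen from above, to 3.7 at most. A hub spring drives it back to 0 when let go: about 1.7 N at the knob near 0, 3.5 N at half a turn, plus some drag. About 1/6, 1/3 or 1/2 turn is needed, depending on where the green jar stands
- crank_knob: upright round yellow knob on the end of the crank arm, 20 mm in diameter, 60 mm tall (from 144 to 204 mm above the bench), spinning freely on its upright pin as crank knobs do; origin at its centre, half-way up, 90 mm from the turning axis. It goes round with the carousel, and nothing stands as high as it does. z up
- green_jar_center (a point): centre (half-way up) of the marked jar: a clear jar 55 mm across and 74 mm tall with a green lid and a green band, the only green one. It stands loose in a pocket of the platter, 85 mm from the axis. z is the jar's axis
- jar_0: another clear jar of the same size with a black lid, origin at the centre of its underside; it stands loose in a pocket of the platter
- jar_1: another clear jar of the same size with a white lid, origin at the centre of its underside; it stands loose in a pocket of the platter
- jar_3: another clear jar of the same size with a black lid, origin at the centre of its underside; it stands loose in a pocket of the platter
- jar_4: another clear jar of the same size with a white lid, origin at the centre of its underside; it stands loose in a pocket of the platter
- jar_5: another clear jar of the same size with a black lid, origin at the centre of its underside; it stands loose in a pocket of the platter
- wrench: loose steel spanner, 180 mm long, lying on the bench to the left; bystander, origin on its underside
- bearing: loose steel bearing ring, 72 mm across, 18 mm high, lying on the bench to the right; bystander, origin at the centre of its underside
- red_bin: loose empty red plastic parts bin, 120 x 90 x 50 mm, on the bench to the left, farther out than the spanner; bystander, origin at the centre of its underside
Not all that is in view belongs to the job. Leave any pink or purple look-alike of the jar_0 alone.

How it is judged:
At the end, for the whole second after the job is handed in: Green jar seated at the front, its centre within 11 mm sideways of the pointer line; carousel still (under 0.04 rad/s); fingers on the yellow knob with over 1 N; all jars upright within 0.2 rad; spanner, bearing ring and bin within 20 mm of their starts (y of green_jar_center in the frame of carousel_base between -0.011 and 0.011 m and x of green_jar_center in the frame of carousel_base below -0.07 m and z of green_jar_center in the frame of carousel_base below 0.08 m and velocity of joint carousel between -0.04 and 0.04 rad/s and contact force between the fingers and crank_knob above 1 N and angle between each of green_jar_center, jar_0, jar_1, jar_3, jar_4, jar_5's own z axis and vertical below 0.2 rad and distance of each of wrench, bearing, red_bin from where it was at the start of the episode below 0.02 m); the arm keeps its last pose, push and grip.
It fails at once if a jar tips or leaves its pocket (angle between any of green_jar_center, jar_0, jar_1, jar_3, jar_4, jar_5's own z axis and vertical above 0.35 rad or z of green_jar_center in the frame of carousel_base above 0.091 m or z of any of jar_0, jar_1, jar_3, jar_4, jar_5 in the frame of carousel_base above 0.054 m).
It fails at once if the spanner, the bearing ring or the red bin is moved more than 20 mm (distance of any of wrench, bearing, red_bin from where it was at the start of the episode above 0.02 m).
It also fails if it takes over 42 s, if anything falls off the work surface, if the arm or the gripper's body presses on something with over 40 N, if the wrist force passes 120 N, or if a joint passes its speed limit or range.

## Working session

There is one attempt and no reset: what is moved stays moved. The work goes in short steps, Python scripts to look and compute and a tool call to move; the robot and the scene stay as the last step left them, time stands still between calls to the robot, and variables do not carry over. Pictures are saved under pics/ and viewed, and the job is handed in when it is done.

Besides the shell and the picture viewer there is one more tool, called after "Emit:" by a JSON object that holds its "api" and its "payload". servo_tool: Moves the arm, as the interface text tells. Its arguments: {"type":"object","properties":{"deltas":{"type":"array","items":{"type":"object","properties":{"dx":{"type":"number"},"dy":{"type":"number"},"dz":{"type":"number"},"ax":{"type":"number"},"ay":{"type":"number"},"az":{"type":"number"},"hand":{"type":"number"}}}},"newtons":{"type":"number"}},"required":["deltas"]}

```bash
mkdir -p pics; ls; cat > h.py <<'E'
import numpy as np, cv2
from plant import r, eyes
def snap(n,f):
    im,d=eyes.snapshot(n); cv2.imwrite(f'pics/{f}.png',im[...,::-1]); np.save(f'pics/{f}.npy',d); return im,d
def ray(n,u,v):
    c=eyes.camera_model(n); K=np.array([[c['fx'],0,c['cx']],[0,c['fy'],c['cy']],[0,0,1.]])
    p=cv2.undistortPoints(np.array([[[u,v]]],float),K,np.array([c['k1'],0,0,0,0.]))[0,0]
    P=np.array(c['pose']); return P[:3,3],P[:3,:3]@np.array([p[0],-p[1],-1.])
def onz(n,u,v,z):
    o,d=ray(n,u,v); return o+d*(z-o[2])/d[2]
def proj(n,X):
    c=eyes.camera_model(n);P=np.array(c['pose']);x=P[:3,:3].T@(np.array(X)-P[:3,3]);a=np.array([x[0],-x[1]])/-x[2]
    a=a*(1+c['k1']*(a@a)); return np.array([c['fx']*a[0]+c['cx'],c['fy']*a[1]+c['cy']])
E
python3 - <<'E'
from h import *
s=r.get_state(); print(s)
for n in('top','side'):
    snap(n,n+'0'); print(eyes.camera_model(n))
E
```

```text
pics
{'clock': 0.0, 'q': array([ 1.35479285,  0.69001033, -0.19452687,  1.56636699,  0.15728953,
        0.90248886, -0.21509727]), 'qd': array([ 0.00036617, -0.00095371, -0.00096652,  0.00083803, -0.00028401,
       -0.00066254, -0.00071505]), 'joint_torque': array([-9.37712430e-04, -5.27576351e+01, -1.26696713e+00, -1.53434247e+01,
       -5.25945181e-02,  6.47755223e-03,  1.92889815e-04]), 'tool_pos': array([ 0.15432389, -0.60502793,  0.26288776]), 'eef_rot': array([ 9.92203654e-01,  1.24623528e-01, -1.75238773e-04, -9.24495211e-04]), 'contact_force': array([-0.34037405,  0.50610674,  0.54227455]), 'moment': array([ 0.01029763, -0.02737541,  0.0226144 ]), 'opening': 1.0007226365369732}
{'fx': 423.6246357651771, 'fy': 423.6246357651771, 'cx': 252.19776290118924, 'cy': 189.04018852020494, 'k1': 0.01896851513567701, 'pose': array([[ 0.01192438,  0.99783491, -0.06467842,  0.44257155],
       [-0.99983938,  0.01276388,  0.01258182,  0.01752787],
       [ 0.01338013,  0.064518  ,  0.99782684,  1.48594111],
       [ 0.        ,  0.        ,  0.        ,  1.        ]])}
{'fx': 376.2035796924894, 'fy': 376.2035796924894, 'cx': 251.34603749326007, 'cy': 189.75098127252687, 'k1': -0.09125564057935492, 'pose': array([[-0.83860808,  0.3598365 , -0.40896721,  0.10499905],
       [-0.54466006, -0.54141085,  0.64048396,  0.62752748],
       [ 0.00905022,  0.75986313,  0.65002009,  0.76054507],
       [ 0.        ,  0.        ,  0.        ,  1.        ]])}
```

View pics/top0.png

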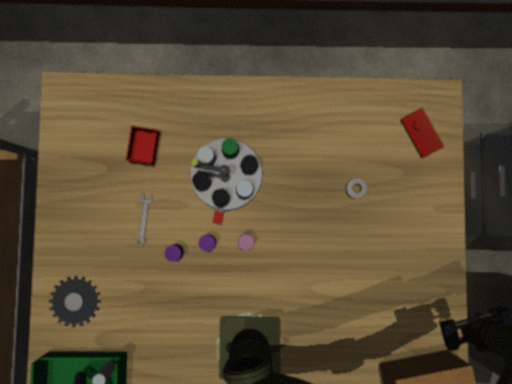

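View pics/side0.png

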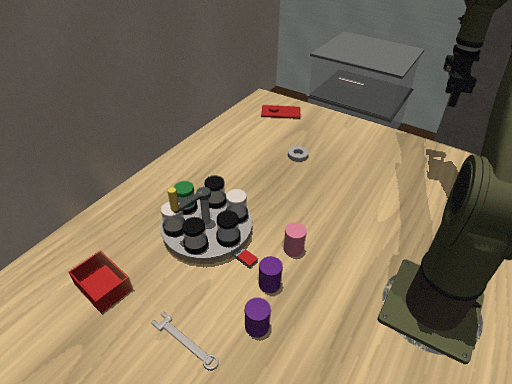

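```bash
cat > m.py <<'E'
from h import *
def masks(im):
    h=cv2.cvtColor(im,cv2.COLOR_RGB2HSV)
    return dict(y=cv2.inRange(h,(22,150,90),(34,255,255)),g=cv2.inRange(h,(45,120,40),(80,255,255)),red=cv2.inRange(h,(0,180,80),(6,255,255))|cv2.inRange(h,(174,180,80),(180,255,255)))
def blobs(m,lo=4):
    n,l,s,c=cv2.connectedComponentsWithStats(m); return [(s[i].tolist(),c[i].round(2).tolist()) for i in range(1,n) if s[i,4]>=lo]
E
python3 - <<'E'
from m import *
for n in('top','side'):
    im=cv2.imread(f'pics/{n}0.png')[...,::-1].copy()
    for k,m in masks(im).items():
        print(n,k,blobs(m))
im=cv2.imread('pics/top0.png')
c=cv2.resize(im[120:235,170:290],None,fx=6,fy=5,interpolation=cv2.INTER_CUBIC); cv2.imwrite('pics/ctop.png',c)
im=cv2.imread('pics/side0.png')
c=cv2.resize(im[165:275,145:275],None,fx=6,fy=5,interpolation=cv2.INTER_CUBIC); cv2.imwrite('pics/cside.png',c)
E
```

```text
top y [([191, 160, 7, 6, 25], [193.8, 162.52])]
top g [([223, 138, 15, 17, 197], [229.73, 146.65]), ([40, 357, 79, 27, 1196], [71.52, 367.06]), ([30, 363, 4, 21, 54], [31.89, 372.78]), ([110, 364, 8, 20, 104], [114.38, 374.75]), ([86, 376, 6, 8, 39], [88.23, 379.74])]
top red [([402, 109, 41, 48, 1028], [421.64, 132.54]), ([127, 131, 30, 33, 672], [143.22, 146.95]), ([214, 212, 9, 12, 82], [217.66, 217.27])]
side y [([168, 188, 10, 23, 109], [172.67, 197.73])]
side g [([174, 182, 20, 15, 221], [183.63, 188.65]), ([188, 203, 6, 4, 7], [190.57, 204.71])]
side red [([262, 105, 38, 13, 391], [281.03, 111.07]), ([237, 250, 21, 16, 165], [247.13, 257.25]), ([95, 252, 4, 3, 4], [96.5, 253.0]), ([69, 255, 54, 47, 945], [98.11, 281.35]), ([105, 256, 4, 4, 4], [106.5, 257.5]), ([110, 261, 11, 10, 13], [114.54, 264.85]), ([126, 291, 2, 3, 4], [126.5, 292.0]), ([110, 303, 2, 3, 4], [110.5, 304.0]), ([106, 307, 2, 2, 4], [106.5, 307.5])]
```

View pics/ctop.png

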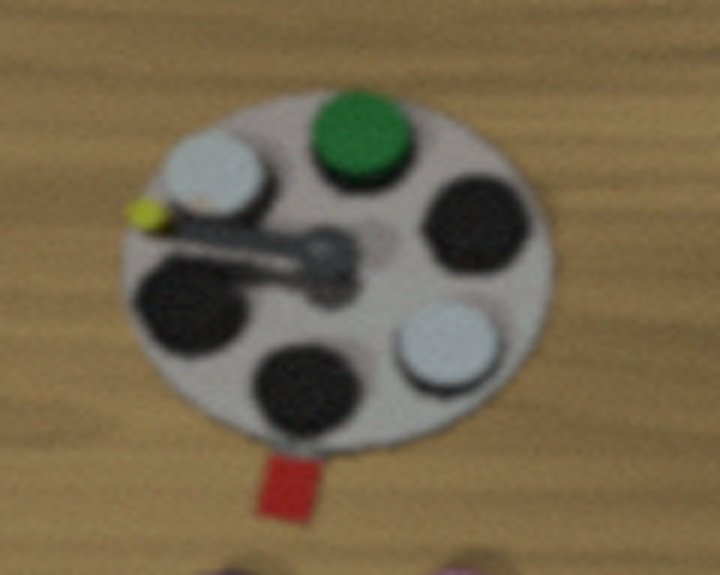

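View pics/cside.png

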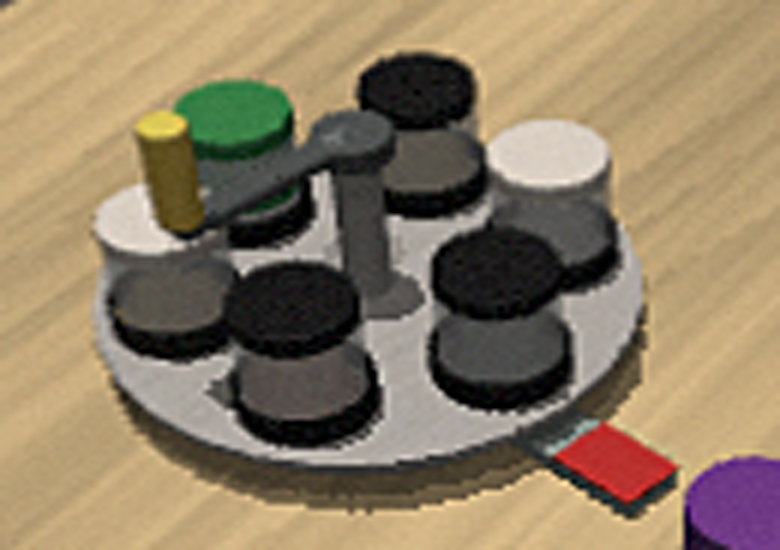

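```bash
cat >> m.py <<'E'
def platter(im):
    h=cv2.cvtColor(im,cv2.COLOR_RGB2HSV)
    m=cv2.inRange(h,(0,0,60),(180,70,255)); m[:, :175]=0;m[:,275:]=0;m[:125]=0;m[214:]=0
    cs,_=cv2.findContours(m,cv2.RETR_EXTERNAL,cv2.CHAIN_APPROX_NONE); c=max(cs,key=cv2.contourArea); hull=cv2.convexHull(c)
    return cv2.fitEllipse(hull), hull[:,0]
E
python3 - <<'E'
from m import *
im=cv2.imread('pics/top0.png')[...,::-1].copy()
e,hull=platter(im); print(e)
pts=np.array([onz('top',u,v,0.034)[:2] for u,v in hull])
# circle fit
for _ in range(4):
    A=np.c_[2*pts,np.ones(len(pts))]; s=np.linalg.lstsq(A,(pts**2).sum(1),rcond=None)[0]; R=np.sqrt(s[2]+s[:2]@s[:2]); res=np.linalg.norm(pts-s[:2],axis=1)-R
    print(s[:2],R,res.std(),len(pts)); pts=pts[abs(res)<max(0.002,1.5*res.std())]
C=s[:2]
def pol(p): 
    d=p[:2]-C; return np.linalg.norm(d),np.degrees(np.arctan2(d[1],d[0]))
p=onz('top',217.66,217.27,0.014); print('ptr',p,pol(p))
q=onz('side',247.13,257.25,0.014); print('ptr side',q,pol(q))
m=masks(im)['g']; 
g=onz('top',229.73,146.65,0.107); print('g',g,pol(g))
g=onz('side',183.6,187.0,0.107); print('g side',g,pol(g))
k=onz('top',193.8,162.52,0.200); print('k',k,pol(k))
k=onz('side',172.67,197.73,0.174); print('k side',k,pol(k))
im2=cv2.imread('pics/side0.png')[...,::-1]
ys=np.argwhere(masks(im2.copy())['y']); print(ys.min(0),ys.max(0))
# depth-based knob points
for n in('top','side'):
    i=cv2.imread(f'pics/{n}0.png')[...,::-1].copy(); d=np.load(f'pics/{n}0.npy'); mk=masks(i)
    for kk,sel in(('y',mk['y']),('g',mk['g'])):
        P=[]
        for v,u in np.argwhere(sel):
            if d[v,u]<=0 or v>250: continue
            o,dr=ray(n,u,v); P.append(o+dr*d[v,u])
        P=np.array(P); print(n,kk,np.median(P,0),P.min(0),P.max(0))
h=cv2.cvtColor(im,cv2.COLOR_RGB2HSV)
E
```

```text
((225.60934448242188, 173.92112731933594), (72.13192749023438, 72.79850006103516), 176.8547821044922)
[0.58821061 0.0912612 ] 0.1248039338441958 0.001485756070563746 39
[0.58852032 0.09077796] 0.12423703837906788 0.0006258946699230996 34
[0.58868576 0.09072117] 0.12415116520934608 0.0004398252277306719 33
[0.58868576 0.09072117] 0.12415116520934608 0.0004398252277306719 33
ptr [0.43850141 0.1173969  0.014     ] (np.float64(0.1525350170823962), np.float64(169.92817064322952))
ptr side [0.44051766 0.11810734 0.014     ] (np.float64(0.15067775992013482), np.float64(169.52810438641473))
g [0.67034308 0.07550344 0.107     ] (np.float64(0.08306321154926352), np.float64(-10.556592419217791))
g side [0.67457662 0.07513907 0.107     ] (np.float64(0.08729285449029729), np.float64(-10.282620673630081))
k [0.60463359 0.18025095 0.2       ] (np.float64(0.09093907393395069), np.float64(79.89990437150854))
k side [0.61191351 0.17576073 0.174     ] (np.float64(0.08815472404968089), np.float64(74.72284027355938))
[188 168] [210 177]
top y [0.60394611 0.17970212 0.20267375] [ 0.596378    0.17018489 -0.00510584] [0.63935276 0.21273432 0.21078395]
top g [0.66944733 0.0748935  0.10720036] [0.64531265 0.05141709 0.00398255] [0.71810024 0.09775911 0.11504465]
side y [0.60192609 0.18486348 0.18681734] [0.59583173 0.17303494 0.14777803] [0.61529505 0.18979927 0.20620737]
side g [0.66751166 0.08114995 0.10853161] [0.601185   0.05433316 0.05676504] [0.69957407 0.17193794 0.19718597]
```

```bash
cat > plan.py <<'E'
import numpy as np
from scipy.spatial.transform import Rotation as Ro
def rows(p0,q0,wps):
    """wps: list of (x,y,z,yaw_deg of tool x axis), tool down"""
    R0=Ro.from_quat(q0)
    for x,y,z,yaw in wps:
        R=Ro.from_euler('z',yaw,degrees=True)*Ro.from_euler('x',180,degrees=True)
        d=R0.inv().apply(np.array([x,y,z])-p0)/0.06; a=np.degrees((R0.inv()*R).as_rotvec())/6
        print(dict(dx=round(d[0],2),dy=round(d[1],2),dz=round(d[2],2),ax=round(a[0],2),ay=round(a[1],2),az=round(a[2],2)))
E
python3 - <<'E'
from plan import *
p0=np.array([.155,-.606,.264]);q0=[0.9922,.1246,0,0]
y0=np.degrees(2*np.arctan2(.1246,.9922)); az0=np.degrees(np.arctan2(-.606,.155)); print(y0,az0)
w=[]
for i in range(1,11):
    a=az0+4.6*i; r=.6255; w.append((r*np.cos(np.radians(a)),r*np.sin(np.radians(a)),.27,y0+4.6*i))
rows(p0,q0,w); print(w[-1])
E
```

```text
14.315414493631057 -75.6527317030273
{'dx': np.float64(0.84), 'dy': np.float64(-0.03), 'dz': np.float64(-0.1), 'ax': np.float64(-0.0), 'ay': np.float64(0.0), 'az': np.float64(-0.77)}
{'dx': np.float64(1.67), 'dy': np.float64(-0.14), 'dz': np.float64(-0.1), 'ax': np.float64(-0.0), 'ay': np.float64(0.0), 'az': np.float64(-1.53)}
{'dx': np.float64(2.49), 'dy': np.float64(-0.3), 'dz': np.float64(-0.1), 'ax': np.float64(-0.0), 'ay': np.float64(0.0), 'az': np.float64(-2.3)}
{'dx': np.float64(3.29), 'dy': np.float64(-0.53), 'dz': np.float64(-0.1), 'ax': np.float64(-0.0), 'ay': np.float64(0.0), 'az': np.float64(-3.07)}
{'dx': np.float64(4.07), 'dy': np.float64(-0.83), 'dz': np.float64(-0.1), 'ax': np.float64(-0.0), 'ay': np.float64(0.0), 'az': np.float64(-3.83)}
{'dx': np.float64(4.83), 'dy': np.float64(-1.19), 'dz': np.float64(-0.1), 'ax': np.float64(-0.0), 'ay': np.float64(0.0), 'az': np.float64(-4.6)}
{'dx': np.float64(5.55), 'dy': np.float64(-1.61), 'dz': np.float64(-0.1), 'ax': np.float64(-0.0), 'ay': np.float64(0.0), 'az': np.float64(-5.37)}
{'dx': np.float64(6.24), 'dy': np.float64(-2.08), 'dz': np.float64(-0.1), 'ax': np.float64(-0.0), 'ay': np.float64(0.0), 'az': np.float64(-6.13)}
{'dx': np.float64(6.89), 'dy': np.float64(-2.61), 'dz': np.float64(-0.1), 'ax': np.float64(-0.0), 'ay': np.float64(0.0), 'az': np.float64(-6.9)}
{'dx': np.float64(7.5), 'dy': np.float64(-3.19), 'dz': np.float64(-0.1), 'ax': np.float64(-0.0), 'ay': np.float64(0.0), 'az': np.float64(-7.67)}
(np.float64(0.5435844987081709), np.float64(-0.3094610520957144), 0.27, np.float64(60.31541449363105))
```

Emit:
{"api": "servo_tool", "payload": {"deltas": [{"dx":0.84,"dy":-0.03,"dz":-0.1,"az":-0.77,"hand":88},{"dx":1.67,"dy":-0.14,"dz":-0.1,"az":-1.53,"hand":88},{"dx":2.49,"dy":-0.3,"dz":-0.1,"az":-2.3,"hand":88},{"dx":3.29,"dy":-0.53,"dz":-0.1,"az":-3.07,"hand":88},{"dx":4.07,"dy":-0.83,"dz":-0.1,"az":-3.83,"hand":88},{"dx":4.83,"dy":-1.19,"dz":-0.1,"az":-4.6,"hand":88},{"dx":5.55,"dy":-1.61,"dz":-0.1,"az":-5.37,"hand":88},{"dx":6.24,"dy":-2.08,"dz":-0.1,"az":-6.13,"hand":88},{"dx":6.89,"dy":-2.61,"dz":-0.1,"az":-6.9,"hand":88},{"dx":7.5,"dy":-3.19,"dz":-0.1,"az":-7.67,"hand":88}]}}

```text
schema error: expected keys dx, dy, dz, ax, ay, az, hand
```

```bash
python3 - <<'E'
from h import *
s=r.get_state();print(s['clock'],s['q'].round(3),s['tool_pos'],s['eef_rot'],s['contact_force'])
E
```

```text
0.1 [ 1.355  0.69  -0.195  1.566  0.157  0.902 -0.215] [ 0.15433619 -0.60512517  0.2630096 ] [ 9.92205842e-01  1.24607117e-01 -1.58991689e-04 -7.79343114e-04] [0.3424919  0.15619915 0.18412637]
```

Emit:
{"api": "servo_tool", "payload": {"deltas": [{"dx":0.84,"dy":-0.03,"dz":-0.1,"ax":0,"ay":0,"az":-0.77,"hand":88},{"dx":1.67,"dy":-0.14,"dz":-0.1,"ax":0,"ay":0,"az":-1.53,"hand":88},{"dx":2.49,"dy":-0.3,"dz":-0.1,"ax":0,"ay":0,"az":-2.3,"hand":88},{"dx":3.29,"dy":-0.53,"dz":-0.1,"ax":0,"ay":0,"az":-3.07,"hand":88},{"dx":4.07,"dy":-0.83,"dz":-0.1,"ax":0,"ay":0,"az":-3.83,"hand":88},{"dx":4.83,"dy":-1.19,"dz":-0.1,"ax":0,"ay":0,"az":-4.6,"hand":88},{"dx":5.55,"dy":-1.61,"dz":-0.1,"ax":0,"ay":0,"az":-5.37,"hand":88},{"dx":6.24,"dy":-2.08,"dz":-0.1,"ax":0,"ay":0,"az":-6.13,"hand":88},{"dx":6.89,"dy":-2.61,"dz":-0.1,"ax":0,"ay":0,"az":-6.9,"hand":88},{"dx":7.5,"dy":-3.19,"dz":-0.1,"ax":0,"ay":0,"az":-7.67,"hand":88}]}}

```text
clock: 1.35
tool_pos: [0.5439, -0.3076, 0.2693]
eef_rot: [0.864, 0.504, -0.0, -0.0]
contact_force: [0.1, 0.1, -0.0]
opening: 1.0
```

```bash
python3 - <<'E'
from h import *
s=r.get_state();print(s['clock'],s['q'].round(3),s['tool_pos'],s['eef_rot'],s['contact_force'])
E
```

```text
1.35 [ 0.647  0.699 -0.377  1.553  0.296  0.947 -0.339] [ 0.54394436 -0.30759311  0.26925429] [ 8.63955029e-01  5.03568881e-01 -2.00685362e-04 -2.21257968e-04] [ 0.12039157  0.07835691 -0.01791942]
```

```bash
python3 - <<'E'
from plan import *
p0=np.array([.5439,-.3076,.2693]);q0=[0.86395,.50357,0,0]
a0=np.arctan2(p0[1],p0[0]);r0=np.hypot(*p0[:2]); t=np.array([.604,.18]);a1=np.arctan2(t[1],t[0]);r1=np.hypot(*t)
rows(p0,q0,[((r0+(r1-r0)*f)*np.cos(a0+(a1-a0)*f),(r0+(r1-r0)*f)*np.sin(a0+(a1-a0)*f),.262,60.5+19.5*f) for f in np.arange(1,11)/10])
E
```

```text
{'dx': np.float64(0.84), 'dy': np.float64(-0.03), 'dz': np.float64(0.12), 'ax': np.float64(-0.0), 'ay': np.float64(0.0), 'az': np.float64(-0.33)}
{'dx': np.float64(1.67), 'dy': np.float64(-0.12), 'dz': np.float64(0.12), 'ax': np.float64(-0.0), 'ay': np.float64(0.0), 'az': np.float64(-0.65)}
{'dx': np.float64(2.49), 'dy': np.float64(-0.28), 'dz': np.float64(0.12), 'ax': np.float64(-0.0), 'ay': np.float64(0.0), 'az': np.float64(-0.98)}
{'dx': np.float64(3.3), 'dy': np.float64(-0.5), 'dz': np.float64(0.12), 'ax': np.float64(-0.0), 'ay': np.float64(0.0), 'az': np.float64(-1.3)}
{'dx': np.float64(4.09), 'dy': np.float64(-0.79), 'dz': np.float64(0.12), 'ax': np.float64(-0.0), 'ay': np.float64(0.0), 'az': np.float64(-1.63)}
{'dx': np.float64(4.86), 'dy': np.float64(-1.14), 'dz': np.float64(0.12), 'ax': np.float64(-0.0), 'ay': np.float64(0.0), 'az': np.float64(-1.95)}
{'dx': np.float64(5.59), 'dy': np.float64(-1.56), 'dz': np.float64(0.12), 'ax': np.float64(-0.0), 'ay': np.float64(0.0), 'az': np.float64(-2.28)}
{'dx': np.float64(6.29), 'dy': np.float64(-2.03), 'dz': np.float64(0.12), 'ax': np.float64(-0.0), 'ay': np.float64(0.0), 'az': np.float64(-2.6)}
{'dx': np.float64(6.95), 'dy': np.float64(-2.56), 'dz': np.float64(0.12), 'ax': np.float64(-0.0), 'ay': np.float64(0.0), 'az': np.float64(-2.93)}
{'dx': np.float64(7.56), 'dy': np.float64(-3.13), 'dz': np.float64(0.12), 'ax': np.float64(-0.0), 'ay': np.float64(0.0), 'az': np.float64(-3.25)}
```

Emit:
{"api": "servo_tool", "payload": {"deltas": [{"dx":0.84,"dy":-0.03,"dz":0.12,"ax":0,"ay":0,"az":-0.33,"hand":88},{"dx":1.67,"dy":-0.12,"dz":0.12,"ax":0,"ay":0,"az":-0.65,"hand":88},{"dx":2.49,"dy":-0.28,"dz":0.12,"ax":0,"ay":0,"az":-0.98,"hand":88},{"dx":3.3,"dy":-0.5,"dz":0.12,"ax":0,"ay":0,"az":-1.3,"hand":88},{"dx":4.09,"dy":-0.79,"dz":0.12,"ax":0,"ay":0,"az":-1.63,"hand":88},{"dx":4.86,"dy":-1.14,"dz":0.12,"ax":0,"ay":0,"az":-1.95,"hand":88},{"dx":5.59,"dy":-1.56,"dz":0.12,"ax":0,"ay":0,"az":-2.28,"hand":88},{"dx":6.29,"dy":-2.03,"dz":0.12,"ax":0,"ay":0,"az":-2.6,"hand":88},{"dx":6.95,"dy":-2.56,"dz":0.12,"ax":0,"ay":0,"az":-2.93,"hand":88},{"dx":7.56,"dy":-3.13,"dz":0.12,"ax":0,"ay":0,"az":-3.25,"hand":88}]}}

```text
clock: 2.6
tool_pos: [0.6041, 0.1797, 0.262]
eef_rot: [0.767, 0.642, -0.0, -0.0]
contact_force: [1.1, -0.0, -0.6]
opening: 1.0
```

```bash
python3 - <<'E'
from h import *
s=r.get_state();print(s['clock'],s['q'].round(3),s['tool_pos'],s['eef_rot'],s['contact_force'])
snap('side','side1');snap('top','top1')
im=cv2.imread('pics/side1.png')
cv2.imwrite('pics/cside1.png',cv2.resize(im[100:275,115:275],None,fx=4,fy=3.4,interpolation=cv2.INTER_CUBIC))
E
```

```text
2.6 [-0.135  0.72  -0.419  1.543  0.336  0.952 -0.835] [0.60408985 0.17967154 0.26198387] [ 7.66643527e-01  6.42072887e-01 -3.26742707e-04 -6.29856255e-05] [ 1.10584758 -0.03655693 -0.597189  ]
```

View pics/cside1.png

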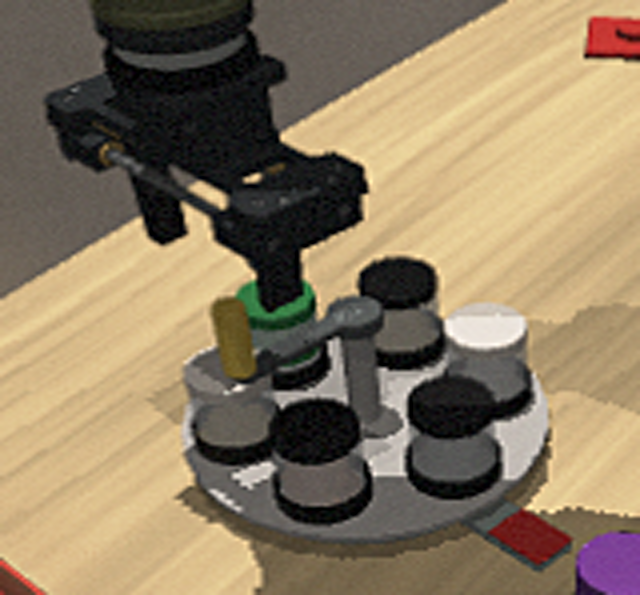

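```bash
python3 - <<'E'
from m import *
print(proj('side',(.604,.1795,.204)),proj('side',(.604,.1795,.174)),proj('side',(.604,.1795,.146)))
im=cv2.imread('pics/side0.png')[...,::-1].copy(); m=masks(im)['y']
for v in range(186,212): 
    u=np.where(m[v])[0]; print(v,u.min() if len(u) else '',u.max() if len(u) else '')
E
```

```text
[172.48974885 190.09033601] [174.12821015 199.87544294] [175.6012152 208.6211717]
186  
187  
188 169 174
189 169 175
190 168 175
191 168 174
192 168 174
193 170 175
194 171 173
195 170 175
196 169 175
197 169 176
198 170 175
199 171 175
200 172 176
201 171 175
202 172 174
203 171 175
204 171 176
205 172 173
206 172 176
207 174 175
208 173 177
209 173 177
210 173 176
211
```

Emit:
{"api": "servo_tool", "payload": {"deltas": [{"dx":0,"dy":0,"dz":0.35,"ax":0,"ay":0,"az":0,"hand":70},{"dx":0,"dy":0,"dz":0.7,"ax":0,"ay":0,"az":0,"hand":60},{"dx":0,"dy":0,"dz":1.0,"ax":0,"ay":0,"az":0,"hand":50},{"dx":0,"dy":0,"dz":1.2,"ax":0,"ay":0,"az":0,"hand":50},{"dx":0,"dy":0,"dz":1.33,"ax":0,"ay":0,"az":0,"hand":40},{"dx":0,"dy":0,"dz":1.33,"ax":0,"ay":0,"az":0,"hand":35},{"dx":0,"dy":0,"dz":1.33,"ax":0,"ay":0,"az":0,"hand":30}], "newtons": 25}}

```text
clock: 3.58
tool_pos: [0.6049, 0.1784, 0.1833]
eef_rot: [0.767, 0.642, 0.001, 0.0]
contact_force: [-1.0, 0.7, -0.4]
opening: 0.343
```

Emit:
{"api": "servo_tool", "payload": {"deltas": [{"dx":0,"dy":0,"dz":0,"ax":0,"ay":0,"az":0,"hand":25},{"dx":0,"dy":0,"dz":0,"ax":0,"ay":0,"az":0,"hand":20},{"dx":0,"dy":0,"dz":0,"ax":0,"ay":0,"az":0,"hand":10},{"dx":0,"dy":0,"dz":0,"ax":0,"ay":0,"az":0,"hand":5},{"dx":0,"dy":0,"dz":0,"ax":0,"ay":0,"az":0,"hand":5}], "newtons": 25}}

```text
clock: 4.2
tool_pos: [0.6051, 0.1783, 0.1833]
eef_rot: [0.767, 0.642, 0.001, 0.0]
contact_force: [1.1, -0.5, 4.7]
opening: 0.222
```

```bash
python3 - <<'E'
from h import *
s=r.get_state();print(s['clock'],s['q'].round(3),s['tool_pos'],s['eef_rot'],s['contact_force'],s['opening']*88.1)
snap('side','side2')
im=cv2.imread('pics/side2.png')
cv2.imwrite('pics/cside2.png',cv2.resize(im[100:275,115:275],None,fx=4,fy=3.4,interpolation=cv2.INTER_CUBIC))
E
```

```text
4.2 [-0.153  0.813 -0.381  1.616  0.391  0.788 -0.882] [0.60510409 0.17826361 0.18325083] [7.67045521e-01 6.41592305e-01 6.13765671e-04 3.25476359e-04] [ 1.05055238 -0.46866306  4.67251013] 19.584716075787853
```

View pics/cside2.png

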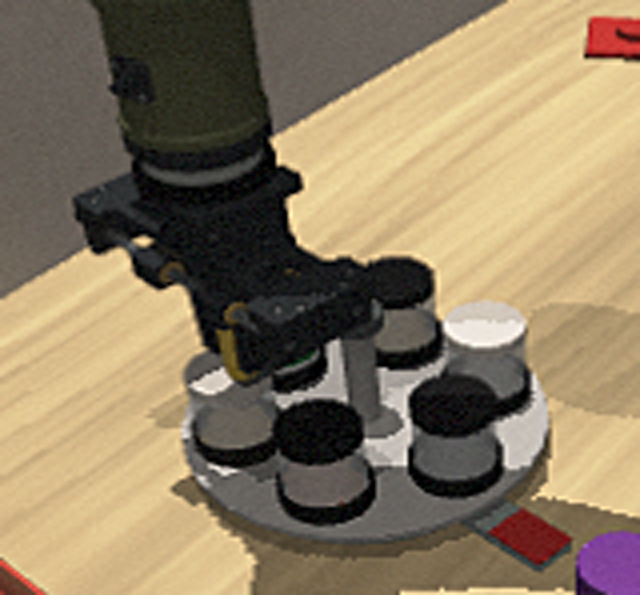

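Emit:
{"api": "servo_tool", "payload": {"deltas": [{"dx":-0.001,"dy":-0.04,"dz":0,"ax":0,"ay":0,"az":0,"hand":5},{"dx":-0.005,"dy":-0.12,"dz":0,"ax":0,"ay":0,"az":0,"hand":5},{"dx":-0.013,"dy":-0.2,"dz":0,"ax":0,"ay":0,"az":0,"hand":5},{"dx":-0.026,"dy":-0.28,"dz":0,"ax":0,"ay":0,"az":0,"hand":5},{"dx":-0.044,"dy":-0.36,"dz":0,"ax":0,"ay":0,"az":0,"hand":5},{"dx":-0.066,"dy":-0.44,"dz":0,"ax":0,"ay":0,"az":0,"hand":5},{"dx":-0.093,"dy":-0.52,"dz":0,"ax":0,"ay":0,"az":0,"hand":5},{"dx":-0.125,"dy":-0.6,"dz":0,"ax":0,"ay":0,"az":0,"hand":5},{"dx":-0.163,"dy":-0.68,"dz":0,"ax":0,"ay":0,"az":0,"hand":5},{"dx":-0.201,"dy":-0.75,"dz":0,"ax":0,"ay":0,"az":0,"hand":5}], "newtons": 30}}

```text
clock: 5.5
tool_pos: [0.5591, 0.1731, 0.1832]
eef_rot: [0.767, 0.641, 0.001, 0.001]
contact_force: [5.7, -3.2, 5.5]
opening: 0.215
```

```bash
cat > st.py <<'E'
import sys
from m import *
C=np.array([.5887,.0907])
s=r.get_state();d=s['tool_pos'][:2]-C
print(s['clock'],s['q'].round(3),s['tool_pos'].round(4),'yaw',round(float(np.degrees(2*np.arctan2(s['eef_rot'][1],s['eef_rot'][0]))),2),s['contact_force'].round(1),'open',s['opening']*88.1,'r,ang',np.linalg.norm(d).round(4),np.degrees(np.arctan2(d[1],d[0])).round(2))
if len(sys.argv)>1:
  for n in('side','top'):
    im,_=snap(n,n+sys.argv[1]); 
    for sel,(z) in(('g',.107),('y',.2)):
      b=[x for x in blobs(masks(im)[sel],10) if x[1][1]<280]
      for x in b:
        p=onz(n,*x[1],z)[:2]-C; print(n,sel,x,np.linalg.norm(p).round(4),np.degrees(np.arctan2(p[1],p[0])).round(2))
    y0,x0=(100,115) if n=='side' else (100,150)
    cv2.imwrite(f'pics/c{n}{sys.argv[1]}.png',cv2.resize(im[y0:y0+175,x0:x0+160,::-1],None,fx=4,fy=3.4,interpolation=cv2.INTER_CUBIC))
E
python3 st.py 3
```

```text
5.5 [-0.167  0.76  -0.37   1.76   0.403  0.696 -0.935] [0.5591 0.1731 0.1832] yaw 79.77 [ 5.7 -3.2  5.5] open 18.976215655169693 r,ang 0.0876 109.78
side g ([164, 190, 17, 17, 222], [172.13, 198.76]) 0.0879 25.09
side y ([186, 203, 7, 15, 40], [188.7, 210.4]) 0.1293 115.59
top g ([209, 140, 15, 17, 186], [215.85, 147.77]) 0.083 21.35
```

View pics/cside3.png

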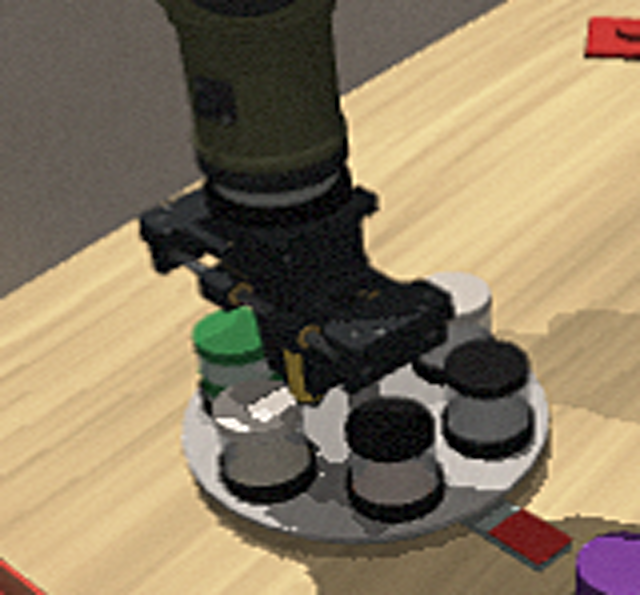

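```bash
python3 - <<'E'
import numpy as np
for a in(30,60,90,120,150):
    print(a,[(round(1.5*(np.cos(np.radians(f))-np.cos(np.radians(a))),2),round(-1.5*(np.sin(np.radians(f))-np.sin(np.radians(a))),2)) for f in range(a+3,a+31,3)])
E
```

```text
30 [(np.float64(-0.04), np.float64(-0.07)), (np.float64(-0.09), np.float64(-0.13)), (np.float64(-0.13), np.float64(-0.19)), (np.float64(-0.18), np.float64(-0.25)), (np.float64(-0.24), np.float64(-0.31)), (np.float64(-0.3), np.float64(-0.36)), (np.float64(-0.36), np.float64(-0.42)), (np.float64(-0.42), np.float64(-0.46)), (np.float64(-0.48), np.float64(-0.51)), (np.float64(-0.55), np.float64(-0.55))]
60 [(np.float64(-0.07), np.float64(-0.04)), (np.float64(-0.14), np.float64(-0.07)), (np.float64(-0.21), np.float64(-0.1)), (np.float64(-0.29), np.float64(-0.13)), (np.float64(-0.36), np.float64(-0.15)), (np.float64(-0.44), np.float64(-0.17)), (np.float64(-0.52), np.float64(-0.18)), (np.float64(-0.59), np.float64(-0.19)), (np.float64(-0.67), np.float64(-0.2)), (np.float64(-0.75), np.float64(-0.2))]
90 [(np.float64(-0.08), np.float64(0.0)), (np.float64(-0.16), np.float64(0.01)), (np.float64(-0.23), np.float64(0.02)), (np.float64(-0.31), np.float64(0.03)), (np.float64(-0.39), np.float64(0.05)), (np.float64(-0.46), np.float64(0.07)), (np.float64(-0.54), np.float64(0.1)), (np.float64(-0.61), n
[... 180 characters left out ...]
p.float64(-0.19), np.float64(0.13)), (np.float64(-0.25), np.float64(0.18)), (np.float64(-0.31), np.float64(0.24)), (np.float64(-0.36), np.float64(0.3)), (np.float64(-0.42), np.float64(0.36)), (np.float64(-0.46), np.float64(0.42)), (np.float64(-0.51), np.float64(0.48)), (np.float64(-0.55), np.float64(0.55))]
150 [(np.float64(-0.04), np.float64(0.07)), (np.float64(-0.07), np.float64(0.14)), (np.float64(-0.1), np.float64(0.21)), (np.float64(-0.13), np.float64(0.29)), (np.float64(-0.15), np.float64(0.36)), (np.float64(-0.17), np.float64(0.44)), (np.float64(-0.18), np.float64(0.52)), (np.float64(-0.19), np.float64(0.59)), (np.float64(-0.2), np.float64(0.67)), (np.float64(-0.2), np.float64(0.75))]
```

Emit:
{"api": "servo_tool", "payload": {"deltas": [{"dx":-0.04,"dy":-0.07,"dz":0,"ax":0,"ay":0,"az":0,"hand":5},{"dx":-0.09,"dy":-0.13,"dz":0,"ax":0,"ay":0,"az":0,"hand":5},{"dx":-0.13,"dy":-0.19,"dz":0,"ax":0,"ay":0,"az":0,"hand":5},{"dx":-0.18,"dy":-0.25,"dz":0,"ax":0,"ay":0,"az":0,"hand":5},{"dx":-0.24,"dy":-0.31,"dz":0,"ax":0,"ay":0,"az":0,"hand":5},{"dx":-0.3,"dy":-0.36,"dz":0,"ax":0,"ay":0,"az":0,"hand":5},{"dx":-0.36,"dy":-0.42,"dz":0,"ax":0,"ay":0,"az":0,"hand":5},{"dx":-0.42,"dy":-0.46,"dz":0,"ax":0,"ay":0,"az":0,"hand":5},{"dx":-0.48,"dy":-0.51,"dz":0,"ax":0,"ay":0,"az":0,"hand":5},{"dx":-0.55,"dy":-0.55,"dz":0,"ax":0,"ay":0,"az":0,"hand":5}], "newtons": 30}}

```text
clock: 6.85
tool_pos: [0.5224, 0.1467, 0.1832]
eef_rot: [0.768, 0.641, 0.002, 0.002]
contact_force: [9.1, -3.3, 1.5]
opening: 0.215
```

```bash
python3 st.py 4
```

```text
6.85 [-0.143  0.713 -0.361  1.892  0.421  0.607 -0.951] [0.5224 0.1467 0.1832] yaw 79.73 [ 9.1 -3.3  1.5] open 18.91722607688117 r,ang 0.0868 139.83
side g ([162, 202, 20, 17, 283], [171.64, 209.72]) 0.0867 52.66
side g ([164, 221, 19, 9, 61], [173.34, 226.52]) 0.111 85.06
side y ([206, 202, 7, 15, 49], [208.55, 209.92]) 0.1289 134.65
top g ([198, 148, 16, 11, 134], [205.43, 153.05]) 0.0873 47.14
```

Emit:
{"api": "servo_tool", "payload": {"deltas": [{"dx":-0.07,"dy":-0.03,"dz":0,"ax":0,"ay":0,"az":0,"hand":5},{"dx":-0.14,"dy":-0.05,"dz":0,"ax":0,"ay":0,"az":0,"hand":5},{"dx":-0.21,"dy":-0.07,"dz":0,"ax":0,"ay":0,"az":0,"hand":5},{"dx":-0.29,"dy":-0.09,"dz":0,"ax":0,"ay":0,"az":0,"hand":5},{"dx":-0.36,"dy":-0.11,"dz":0,"ax":0,"ay":0,"az":0,"hand":5},{"dx":-0.44,"dy":-0.13,"dz":0,"ax":0,"ay":0,"az":0,"hand":5},{"dx":-0.52,"dy":-0.14,"dz":0,"ax":0,"ay":0,"az":0,"hand":5},{"dx":-0.59,"dy":-0.15,"dz":0,"ax":0,"ay":0,"az":0,"hand":5},{"dx":-0.67,"dy":-0.16,"dz":0,"ax":0,"ay":0,"az":0,"hand":5},{"dx":-0.75,"dy":-0.16,"dz":0,"ax":0,"ay":0,"az":0,"hand":5}], "newtons": 30}}

```text
clock: 8.2
tool_pos: [0.5036, 0.1071, 0.1832]
eef_rot: [0.767, 0.642, 0.003, -0.0]
contact_force: [4.8, 2.2, 3.0]
opening: 0.215
```

```bash
python3 st.py 5
```

```text
8.2 [-0.074  0.687 -0.363  1.972  0.438  0.555 -0.913] [0.5036 0.1071 0.1832] yaw 79.91 [4.8 2.2 3. ] open 18.962284350222063 r,ang 0.0866 169.08
side g ([167, 211, 22, 18, 322], [177.71, 219.47]) 0.0883 79.07
side g ([170, 229, 21, 11, 81], [180.75, 236.04]) 0.1267 101.68
side y ([223, 193, 7, 18, 54], [225.54, 201.89]) 0.1175 154.48
top g ([192, 159, 17, 17, 205], [199.62, 166.71]) 0.0833 80.22
```

View pics/cside5.png

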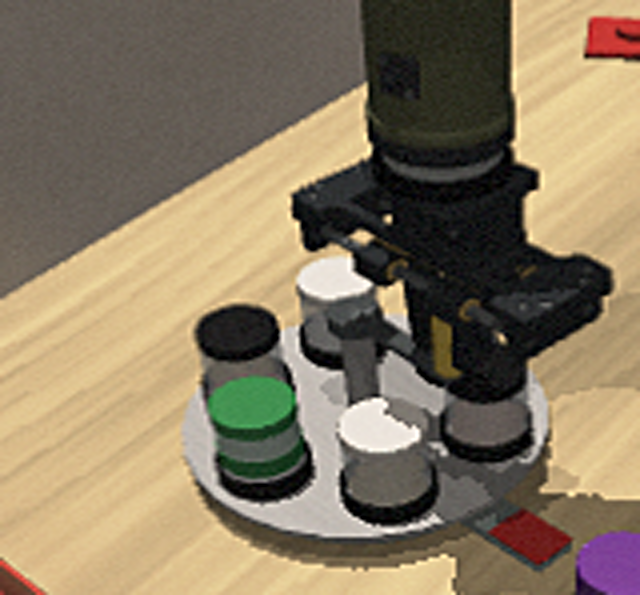

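Emit:
{"api": "servo_tool", "payload": {"deltas": [{"dx":-0.08,"dy":0.0,"dz":0,"ax":0,"ay":0,"az":0,"hand":5},{"dx":-0.16,"dy":0.02,"dz":0,"ax":0,"ay":0,"az":0,"hand":5},{"dx":-0.23,"dy":0.03,"dz":0,"ax":0,"ay":0,"az":0,"hand":5},{"dx":-0.31,"dy":0.05,"dz":0,"ax":0,"ay":0,"az":0,"hand":5},{"dx":-0.39,"dy":0.07,"dz":0,"ax":0,"ay":0,"az":0,"hand":5},{"dx":-0.46,"dy":0.09,"dz":0,"ax":0,"ay":0,"az":0,"hand":5},{"dx":-0.54,"dy":0.12,"dz":0,"ax":0,"ay":0,"az":0,"hand":5},{"dx":-0.61,"dy":0.15,"dz":0,"ax":0,"ay":0,"az":0,"hand":5},{"dx":-0.68,"dy":0.18,"dz":0,"ax":0,"ay":0,"az":0,"hand":5},{"dx":-0.75,"dy":0.22,"dz":0,"ax":0,"ay":0,"az":0,"hand":5}], "newtons": 30}}

```text
clock: 9.55
tool_pos: [0.5065, 0.0608, 0.1831]
eef_rot: [0.766, 0.643, 0.001, -0.001]
contact_force: [-0.9, 4.5, 8.6]
opening: 0.219
```

```bash
python3 st.py 6
```

```text
9.55 [ 0.023  0.685 -0.375  1.981  0.449  0.556 -0.836] [0.5065 0.0608 0.1831] yaw 79.98 [-0.9  4.5  8.6] open 19.315630198869027 r,ang 0.0875 -160.01
side g ([181, 217, 23, 19, 335], [192.01, 226.3]) 0.0893 107.84
side g ([183, 236, 22, 11, 85], [194.44, 242.82]) 0.1391 118.22
side y ([234, 182, 6, 17, 64], [235.59, 190.5]) 0.1027 176.28
top g ([193, 173, 16, 16, 198], [200.38, 180.01]) 0.0841 110.48
```

Emit:
{"api": "servo_tool", "payload": {"deltas": [{"dx":-0.07,"dy":0.04,"dz":0,"ax":0,"ay":0,"az":0,"hand":5},{"dx":-0.13,"dy":0.09,"dz":0,"ax":0,"ay":0,"az":0,"hand":5},{"dx":-0.19,"dy":0.13,"dz":0,"ax":0,"ay":0,"az":0,"hand":5},{"dx":-0.25,"dy":0.18,"dz":0,"ax":0,"ay":0,"az":0,"hand":5},{"dx":-0.31,"dy":0.24,"dz":0,"ax":0,"ay":0,"az":0,"hand":5},{"dx":-0.36,"dy":0.3,"dz":0,"ax":0,"ay":0,"az":0,"hand":5},{"dx":-0.42,"dy":0.36,"dz":0,"ax":0,"ay":0,"az":0,"hand":5},{"dx":-0.46,"dy":0.42,"dz":0,"ax":0,"ay":0,"az":0,"hand":5},{"dx":-0.51,"dy":0.48,"dz":0,"ax":0,"ay":0,"az":0,"hand":5},{"dx":-0.55,"dy":0.55,"dz":0,"ax":0,"ay":0,"az":0,"hand":5}], "newtons": 30}}

```text
clock: 10.9
tool_pos: [0.532, 0.0221, 0.1831]
eef_rot: [0.766, 0.643, -0.001, -0.002]
contact_force: [-3.0, 2.3, 11.3]
opening: 0.216
```

```bash
python3 st.py 7
```

```text
10.9 [ 0.111  0.71  -0.394  1.913  0.448  0.609 -0.746] [0.532  0.0221 0.1831] yaw 79.97 [-3.   2.3 11.3] open 19.033704738357414 r,ang 0.0891 -129.58
side g ([199, 217, 22, 19, 328], [209.96, 226.18]) 0.0876 136.05
side g ([201, 238, 21, 9, 79], [211.22, 243.25]) 0.1421 134.0
side y ([235, 169, 5, 18, 54], [236.35, 177.78]) 0.084 -157.23
top g ([200, 184, 17, 16, 203], [207.88, 191.27]) 0.0849 140.84
```

View pics/cside7.png

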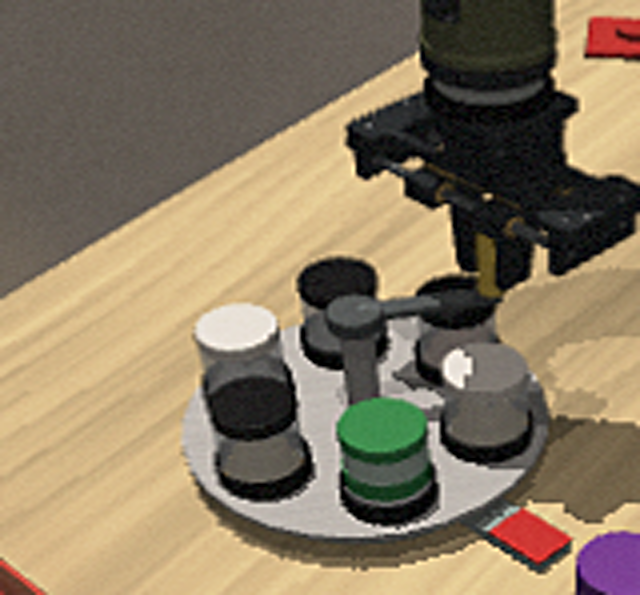

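Emit:
{"api": "servo_tool", "payload": {"deltas": [{"dx":-0.04,"dy":0.07,"dz":0,"ax":0,"ay":0,"az":0,"hand":5},{"dx":-0.07,"dy":0.14,"dz":0,"ax":0,"ay":0,"az":0,"hand":5},{"dx":-0.1,"dy":0.21,"dz":-0.01,"ax":0,"ay":0,"az":0,"hand":5},{"dx":-0.13,"dy":0.29,"dz":-0.01,"ax":0,"ay":0,"az":0,"hand":5},{"dx":-0.15,"dy":0.36,"dz":-0.01,"ax":0,"ay":0,"az":0,"hand":5},{"dx":-0.17,"dy":0.44,"dz":-0.01,"ax":0,"ay":0,"az":0,"hand":5},{"dx":-0.18,"dy":0.52,"dz":-0.01,"ax":0,"ay":0,"az":0,"hand":5},{"dx":-0.19,"dy":0.59,"dz":-0.01,"ax":0,"ay":0,"az":0,"hand":5},{"dx":-0.2,"dy":0.67,"dz":-0.01,"ax":0,"ay":0,"az":0,"hand":5},{"dx":-0.2,"dy":0.73,"dz":-0.01,"ax":0,"ay":0,"az":0,"hand":5}], "newtons": 30}}

```text
clock: 12.25
tool_pos: [0.5721, 0.0014, 0.1831]
eef_rot: [0.767, 0.642, -0.002, -0.002]
contact_force: [-4.6, 1.8, 8.9]
opening: 0.212
```

Emit:
{"api": "servo_tool", "payload": {"deltas": [{"dx":0,"dy":0,"dz":0,"ax":0,"ay":0,"az":0,"hand":5},{"dx":0,"dy":0,"dz":0,"ax":0,"ay":0,"az":0,"hand":5},{"dx":0,"dy":0,"dz":0,"ax":0,"ay":0,"az":0,"hand":5},{"dx":0,"dy":0,"dz":0,"ax":0,"ay":0,"az":0,"hand":5}], "newtons": 30}}

```text
clock: 12.75
tool_pos: [0.5724, 0.0013, 0.1832]
eef_rot: [0.767, 0.642, -0.002, -0.002]
contact_force: [-3.5, 0.1, 7.9]
opening: 0.212
```

```bash
python3 st.py 8
```

```text
12.75 [ 0.155  0.753 -0.408  1.792  0.438  0.693 -0.675] [0.5724 0.0013 0.1832] yaw 79.9 [-3.5  0.1  7.9] open 18.699074924367622 r,ang 0.0909 -100.33
side g ([215, 211, 22, 19, 320], [226.07, 220.02]) 0.086 164.87
side g ([217, 233, 20, 8, 71], [226.41, 237.2]) 0.135 149.88
side y ([226, 159, 4, 8, 25], [227.44, 162.8]) 0.0736 -109.62
side y ([227, 168, 5, 9, 22], [228.64, 172.27]) 0.0636 -141.4
top g ([212, 190, 16, 16, 195], [219.13, 197.05]) 0.0859 168.76
```

View pics/ctop8.png

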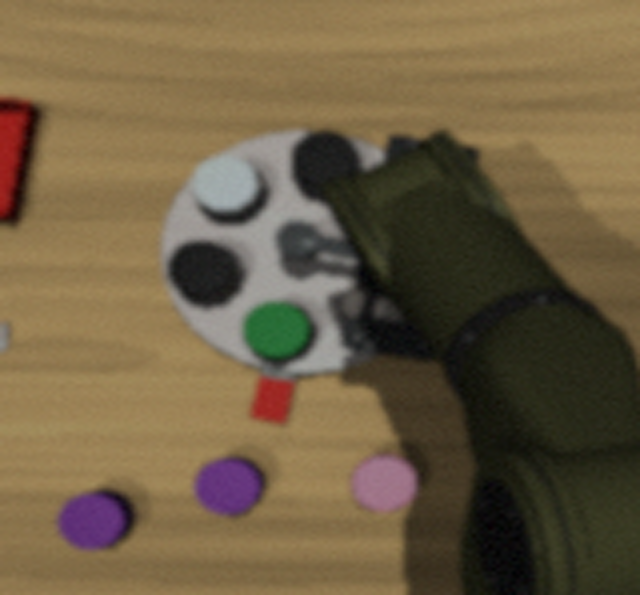

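View pics/cside8.png

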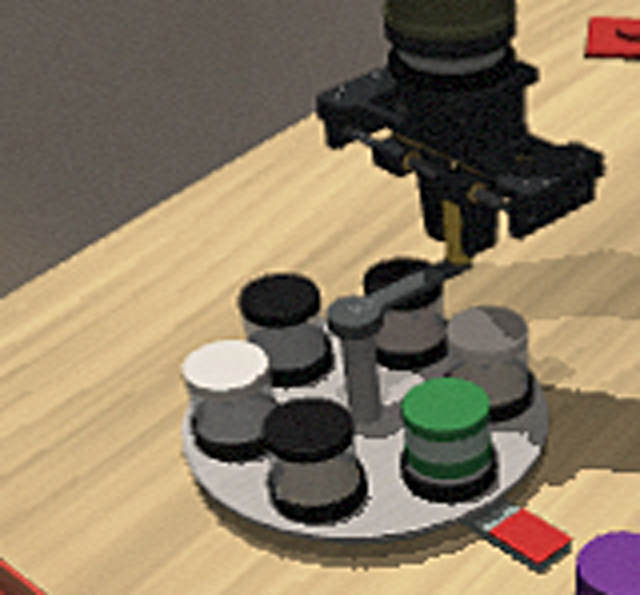

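```bash
python3 - <<'E'
from m import *
C=np.array([.5887,.0907])
for n in('top','side'):
    im=cv2.imread(f'pics/{n}8.png')[...,::-1].copy(); mk=masks(im)
    print(n,[(b,(lambda p:(p[:2],np.degrees(np.arctan2(*(p[:2]-C)[::-1]))))(onz(n,*b[1],.014))) for b in blobs(mk['red'],40)])
    e=platter(im) if n=='top' else None
for z,v in((.107,218),(.107,217.5),(.109,218)):
    p=onz('side',225.8,v,z)[:2]; print(p,np.linalg.norm(p-C),np.degrees(np.arctan2(*(p-C)[::-1])))
p=onz('top',219.13,197.05,.107)[:2]; print(p)
# column top (hub) from top view z~.144+
E
```

```text
top [(([402, 109, 41, 48, 1041], [421.55, 132.59]), (array([ 0.74469016, -0.59471804]), np.float64(-77.1787777744837))), (([127, 130, 30, 34, 704], [143.29, 146.66]), (array([0.68123128, 0.38057704]), np.float64(72.29646394357765))), (([214, 212, 9, 12, 79], [217.78, 217.37]), (array([0.43816086, 0.11697591]), np.float64(170.099029927018)))]
side [(([262, 105, 38, 13, 399], [280.95, 111.12]), (array([ 0.74251958, -0.58771089]), np.float64(-77.2250263916452))), (([238, 250, 20, 16, 165], [247.28, 257.41]), (array([0.43991594, 0.1183297 ]), np.float64(169.47981933895622))), (([69, 252, 54, 50, 978], [97.93, 281.04]), (array([0.69819451, 0.38000884]), np.float64(69.26988483874642)))]
[0.51030584 0.10785468] 0.08024915356433793 167.65675725109773
[0.51132831 0.10644329] 0.07895713762195918 168.4986878647308
[0.50906551 0.109445  ] 0.08181092086135504 166.7543860105821
[0.50445717 0.10744582]
```

Emit:
{"api": "servo_tool", "payload": {"deltas": [{"dx":0,"dy":0.02,"dz":0,"ax":0,"ay":0,"az":0,"hand":5},{"dx":0,"dy":0.035,"dz":0,"ax":0,"ay":0,"az":0,"hand":5},{"dx":0,"dy":0.035,"dz":0,"ax":0,"ay":0,"az":0,"hand":5},{"dx":0,"dy":0.035,"dz":0,"ax":0,"ay":0,"az":0,"hand":5},{"dx":0,"dy":0.035,"dz":0,"ax":0,"ay":0,"az":0,"hand":5},{"dx":0,"dy":0.035,"dz":0,"ax":0,"ay":0,"az":0,"hand":5},{"dx":0,"dy":0.035,"dz":0,"ax":0,"ay":0,"az":0,"hand":5},{"dx":0,"dy":0.035,"dz":0,"ax":0,"ay":0,"az":0,"hand":5}], "newtons": 30}}

```text
clock: 13.85
tool_pos: [0.5744, 0.0009, 0.1832]
eef_rot: [0.767, 0.642, -0.002, -0.002]
contact_force: [-3.4, 0.9, 8.5]
opening: 0.217
```

```bash
python3 st.py 9; python3 st.py 10
```

```text
13.85 [ 0.155  0.756 -0.409  1.786  0.437  0.697 -0.672] [0.5744 0.0009 0.1832] yaw 79.9 [-3.4  0.9  8.5] open 19.08185598268556 r,ang 0.0909 -99.05
side g ([216, 210, 22, 19, 322], [226.56, 219.55]) 0.0856 166.16
side g ([217, 230, 21, 10, 72], [226.71, 236.42]) 0.1331 150.58
side y ([226, 160, 5, 17, 48], [227.46, 168.21]) 0.0637 -126.42
top g ([212, 190, 16, 16, 198], [219.66, 197.22]) 0.0861 169.96
13.95 [ 0.155  0.756 -0.409  1.786  0.437  0.697 -0.672] [0.5744 0.0009 0.1831] yaw 79.9 [-3.8  0.5  8.7] open 19.04981569888002 r,ang 0.0909 -99.05
side g ([216, 210, 22, 20, 324], [226.6, 219.65]) 0.0859 166.06
side g ([217, 232, 21, 8, 69], [226.84, 236.57]) 0.1337 150.61
side y ([226, 159, 5, 18, 49], [227.43, 167.9]) 0.064 -125.33
top g ([212, 190, 16, 16, 198], [219.64, 197.13]) 0.0858 169.88
```

View pics/side10.png

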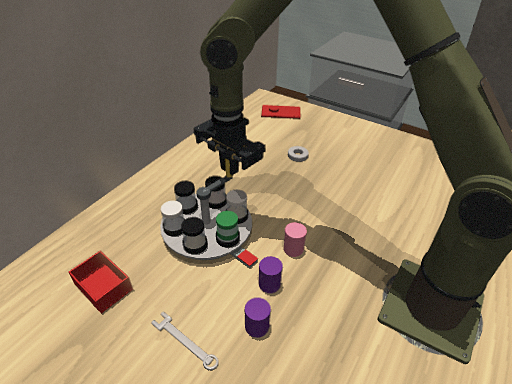

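View pics/ctop10.png

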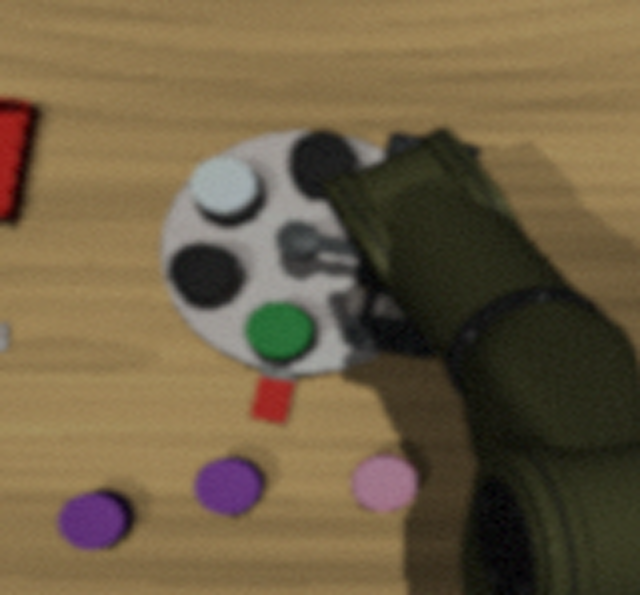

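The two pictures show the green lid at (220,197) in the top view, in line with the red pointer at (218,217). All the jars are upright, the bystanders have not moved, and the carousel is still. I'm handing in.

```bash
python3 -c "
from plant import r
print(r.finish_job())"
```

```text
the job is handed in; nothing more can be done
None
```

I gripped the yellow knob with 30 N and turned the carousel about 180° counterclockwise. I added a final nudge of about 2 mm and handed in at about 14 s while still holding the knob.

- **Alignment, top view:** the green jar stands at 169.9° and the pointer at about 169.8°, so it is well within the 11 mm allowed.
- **Alignment, side view:** this put the jar at about 166°, or 5–6 mm off. The mask there includes the side of the lid, which I think explains it, and the result is still inside the limit.
- **Carousel:** two readings 0.1 s apart gave the same tool position, and the measured jar angle changed by less than 0.1°. The finger opening was 19 mm on the 20 mm knob.
- **Jars, spanner, ring and bin:** in the last pictures all jars look upright, and the spanner, ring and bin look unmoved. I judged these by eye and did not measure them.
- **Force:** an upward force of 8–9 N on the tool stayed to the end. I left it, as it is well below the force limits.

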